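# Roll the printer feed roller into its V-rest

### The job

Roll the green feed roller along the bench by gently pushing its side with the fingers, up the ramp and into the V-groove of the yellow rest, so that it settles in the groove with its green sleeve within the ends of the groove. Let it roll all the way: do not pinch, lift or drag it, and leave everything else on the bench where it is. Finish with the roller lying still and the hand clear.

Things in the scene. Friction and masses are not known exactly. Their poses are not given: they have to be found in the camera images.
- roller: feed roller: green rubber sleeve, 36 mm diameter, 56 mm long, white stripe along it; a 12 mm diameter steel shaft sticks out 47 mm at each end (150 mm overall); 0.2 to 0.4 kg. Origin at its middle on its axis, 18 mm above the bench. Its y axis runs along it; z is up at the start, then turns with it. Pushed on the shafts it rolls easily, pushed on the rubber it tends to bind; let go on the flat it soon stops
- rest: yellow rest fixed to the bench, 154 mm along its x and 100 mm along its y axis, z up, origin at bench level under its middle. A V-groove runs along y at x = 0; crests 13 mm high at x = +-17 mm, then a straight ramp down to the bench at x = +-77 mm, the same on both sides. The roller starts beyond one ramp, 170 to 230 mm from the groove at the +x or -x side, roughly facing it
- groove (a point): middle of the groove's bottom line, 3 mm above the bench, axes as the rest's. The flanks slope 30 degrees; a seated roller's axis lies 21 mm above this line (24 mm above the bench), parallel to y
- jar: amber jar with white cap, 40 mm diameter, 50 mm tall, standing beside the rolling lane; origin under its middle; to be left alone
- screwdriver: screwdriver with red handle, about 200 mm long, lying along its x axis beside the rolling lane on the other side from the jar; to be left alone
- tray: blue two-part screw tray, 90 x 120 x 25 mm; origin under its middle; to be left alone
- spool: white spool, 52 mm diameter, 38 mm tall, standing on a flange; origin under its middle; to be left alone
- mug: blue mug, 78 mm across, 88 mm tall, handle at its +y; origin under its middle; to be left alone
- brush: small brush with wooden handle, about 200 mm long, lying along its x axis; to be left alone
Mind the look-alikes: they are no part of the job. Several things have the shape of the roller; the one meant has the colours described above.

How it is judged:
By the outcome, as a careful person would: the job done as asked, in the order asked, and still so for the second after the job is handed in, with the robot touching nothing.
It also fails if it takes over 42 s, if anything falls off the work surface, if the arm or the gripper's body presses on something with over 40 N, if the wrist force passes 120 N, or if a joint passes its speed limit or range.

### The arm

A 6-joint arm with a two-finger parallel gripper is mounted at the origin on the work surface. World frame = base frame: x ahead of the robot, y to its left, z up, the work surface at z = 0. Lengths are in m, angles in degrees, forces in N, time in s.
With the tool pointing down it reaches from about 0.375 to 0.9 m from the base axis. Payload 3.1 kg.
Tool frame: the origin (TCP) lies at the very end of the fingers, on their centre line; the grasp point (between the pads) lies 19 mm behind it; z points along the fingers, y is the line along which they close (so a half turn about z gives the same grasp; the last joint's range is limited). The gripper opens to 87 mm and grips with 3 to 60 N. Pads are 19 mm wide; open, the fingers measure 117 mm over their backs; the gripper's body (75 mm by 190 mm) begins 51 mm behind the grasp point.
Start: joints at [-77.435, 30.224, 82.088, -0, 67.689, -10.227], TCP at [0.242, -0.576, 0.202] pointing down, gripper open.
Joint ranges: [-176.69, 176.69], [-43.24, 126.21], [12.49, 139.97], [-82, 262], [0, 151.66], [-163.58, 163.58]. Speed limits (degrees/s): [159.86, 159.86, 180, 180, 180, 180].

### API

Orientations are given as a 3x3 rotation matrix whose columns are the frame's x, y, z axes.
In Python, from rig import bot, imaging gives the robot as it stands.
- The arm moves only by the tool drive_tool, never from a script. Its argument "deltas" is text: rows parted by semicolons, each of 5 numbers parted by spaces: the finger opening in mm, from 0 to 87, then the shift along the world's x, y, z in mm, then the turn about the world's z in rad. In form: jaw dx dy dz twist; .... A call has 1 to 12 rows; each row is the pose to reach, as a shift and turn from the pose commanded when the call began; what a row does not reach only later rows make up. A row lasts 1/10 s, in which the tool goes at most 50 mm and 8.59 degrees, less where a joint would pass 70% of its speed; a pose out of reach is approached as far as the arm can. A call with a gripper value outside its range is refused whole. The fingers move at their own pace and stop on an object; the grip force is fixed at half the most. Time passes only in rows, so rows that repeat a pose let the fingers close. It gives the time, the measured TCP pose, the force, the opening and the grip force at its end, in the units of the state.
- bot.read_state(): the state, without advancing time (a new reading comes with each control period).
- imaging.capture(name): name is "scene" or "top" or "wrist"; returns the picture (480x640x3 uint8, red, green, blue); there is no depth.
- imaging.camera_model(name): a dict with "fx", "fy", "cx", "cy" (pixels), "T" (4x4, takes a point from camera to world coordinates). Camera axes: x right, y down, z forward; pixel columns grow to the right and rows downward; lengths in m; the calibration is good to about 2 mm. A picture is of the moment at which its call begins: read the wrist's pose just before it. camera_model takes no time and is no camera call; for the wrist camera it gives the pose at the moment of the call.
- bot.hand_in(): hands the job in; it is judged then, once.
The state is a dict: "time_s": time; "joint_positions": joint angles; "qvel": joint speeds; "tau": joint torques, N m; "position": TCP position; "tcp_rot": TCP orientation; "force": force on the tool from outside, world axes, zero at the start; "moment": the same for the moment, N m; "opening": opening from 0.0 (shut) to 1.0 (fully open); "grasp_force": force on a finger pad.
Only numpy, scipy, OpenCV 4.12 (cv2) and the standard library are available. Lean on these libraries where they do the work, as an engineer would, in place of code of your own. Each camera call takes 0.05 s, during which the arm holds its last target. There are 200 camera calls.

## Working session

There is one attempt and no reset: what is moved stays moved. The work goes in short steps, Python scripts to look and compute and a tool call to move; the robot and the scene stay as the last step left them, time stands still between calls to the robot, and variables do not carry over. Pictures are saved under pics/ and viewed, at most 10 in all, crops included, and the job is handed in when it is done.

Besides the shell and the picture viewer there is one more tool, called after "Emit:" as a command line: name --argument value ..., lists and objects as JSON in quotes. drive_tool: Moves the arm, as the interface text tells. Its arguments: {"type":"object","properties":{"deltas":{"type":"string"}},"required":["deltas"]}

```bash
mkdir -p pics
cat > h.py <<'E'
import numpy as np, cv2
from rig import bot, imaging
def snap(n,f):
    im=imaging.capture(n); cv2.imwrite('pics/'+f,im[:,:,::-1]); return im
def ray(m,u,v,z):
    T=np.array(m["T"]); d=T[:3,:3]@np.array([(u-m["cx"])/m["fx"],(v-m["cy"])/m["fy"],1]); o=T[:3,3]
    return o+d*(z-o[2])/d[2]
def proj(m,p):
    T=np.array(m["T"]); c=T[:3,:3].T@(np.array(p)-T[:3,3]); return m["fx"]*c[0]/c[2]+m["cx"],m["fy"]*c[1]/c[2]+m["cy"]
E
python3 - <<'E'
from h import *
for n in("scene","top"):
    snap(n,n+"0.png"); m=imaging.camera_model(n); print(n,m["fx"],np.round(m["T"],3).tolist())
print(bot.read_state())
E
```

```text
scene 495.34252873505926 [[0.542, 0.457, -0.705, 1.445], [0.841, -0.286, 0.46, -0.464], [0.008, -0.842, -0.539, 0.703], [0.0, 0.0, 0.0, 1.0]]
top 539.0278300037688 [[-0.02, -0.985, 0.169, 0.32], [-1.0, 0.02, -0.0, 0.084], [-0.003, -0.169, -0.986, 1.586], [0.0, 0.0, 0.0, 1.0]]
{'time_s': 0.1, 'joint_positions': array([-7.74346952e+01,  3.02750531e+01,  8.21490422e+01, -2.78561150e-04,
        6.76884264e+01, -1.02265674e+01]), 'qvel': array([-0.02908656, -0.1911587 , -0.22404389,  0.09913817,  0.05236361,
        0.04872139]), 'tau': array([-7.31902164e-04, -4.40985954e+01, -1.77150589e+01,  6.35531824e-02,
        5.34087466e-02, -3.98706118e-05]), 'position': array([ 0.24199498, -0.57549554,  0.20105437]), 'tcp_rot': array([[ 9.21917472e-01,  3.87386098e-01, -4.31634723e-04],
       [ 3.87386186e-01, -9.21915545e-01,  1.91585562e-03],
       [ 3.44245074e-04, -1.93347010e-03, -9.99998072e-01]]), 'force': array([ 0.76460873, -0.03215899, -0.41368244]), 'moment': array([-0.00182305,  0.01079713, -0.00837144]), 'grasp_force': 0.0, 'opening': 1.0007017156474176}
```

View pics/top0.png

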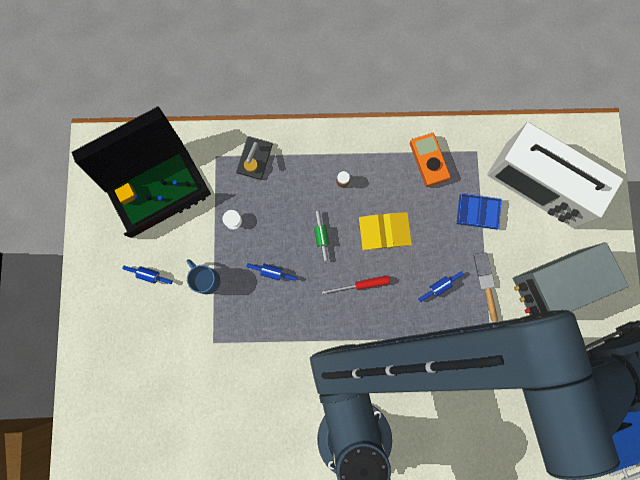

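View pics/scene0.png

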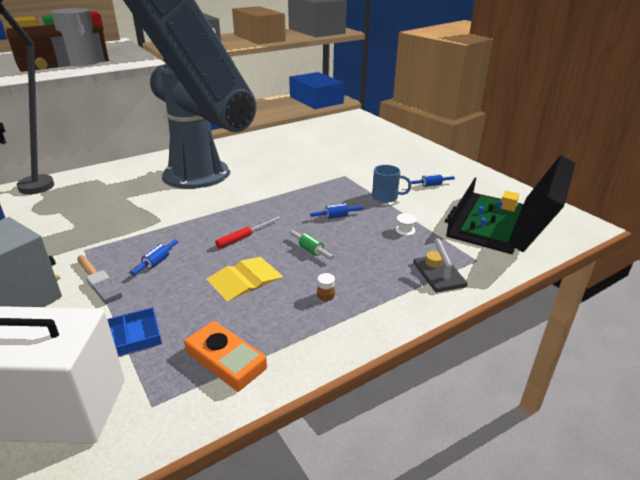

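The top view shows the green roller at (321,236), the yellow rest at (385,231), the jar at (343,178) and the screwdriver at (357,286). The rolling lane runs along about −y.

```bash
cat >> h.py <<'E'
def big(mask):
    n,l,s,c=cv2.connectedComponentsWithStats(mask.astype(np.uint8)); i=1+np.argmax(s[1:,4]); return l==i
def green(im):
    h=cv2.cvtColor(im,cv2.COLOR_RGB2HSV).astype(int); return (abs(h[...,0]-62)<14)&(h[...,1]>120)&(h[...,2]>60)
def yellow(im):
    h=cv2.cvtColor(im,cv2.COLOR_RGB2HSV).astype(int); return (abs(h[...,0]-26)<6)&(h[...,1]>150)&(h[...,2]>80)
def corners(mask):
    c,_=cv2.findContours(big(mask).astype(np.uint8),cv2.RETR_EXTERNAL,cv2.CHAIN_APPROX_NONE)
    c=max(c,key=cv2.contourArea); return cv2.boxPoints(cv2.minAreaRect(c)),cv2.minAreaRect(c)
E
python3 - <<'E'
from h import *
for n in("scene","top"):
    im=cv2.imread(f'pics/{n}0.png')[:,:,::-1].copy(); m=imaging.camera_model(n)
    roi=np.zeros(im.shape[:2],bool)
    if n=="top": roi[195:265,290:420]=1
    else: roi[220:305,195:340]=1
    g=big(green(im)&roi); y=yellow(im)&roi
    gc=np.argwhere(g).mean(0)[::-1]; print(n,'green px',gc,g.sum(),'world z18',ray(m,*gc,.018))
    c,_=cv2.findContours(big(cv2.dilate(y.astype(np.uint8),np.ones((3,3)))).astype(np.uint8),0,1)
    c=max(c,key=cv2.contourArea); a=cv2.approxPolyDP(c,4,True)[:,0]
    for p in a: print('rest',p,np.round(ray(m,*p,0),4))
    q,r=corners(y); print(np.round(q,1).tolist(),[np.round(ray(m,*p,0)[:2],4).tolist() for p in q])
    # shaft+sleeve axis
    if n=="top": cv2.imwrite('pics/crop.png',cv2.resize(im[190:290,290:420,::-1],None,fx=6,fy=6,interpolation=cv2.INTER_CUBIC))
E
```

```text
scene green px [307.29545455 243.77840909] 176 world z18 [0.56883906 0.07566915 0.018     ]
rest [282 275] [ 0.6263 -0.0294  0.    ]
rest [262 257] [ 0.5366 -0.0353  0.    ]
rest [225 266] [ 0.5229 -0.1273  0.    ]
rest [206 280] [ 0.5499 -0.1863  0.    ]
rest [229 301] [ 0.6462 -0.1724  0.    ]
[[205.6999969482422, 276.0], [268.70001220703125, 248.10000610351562], [281.20001220703125, 276.5], [218.1999969482422, 304.29998779296875]] [[0.5353, -0.1812], [0.5109, -0.0032], [0.6302, -0.0337], [0.644, -0.1965]]
top green px [317.85 235.56] 100 world z18 [0.57435924 0.09167996 0.018     ]
rest [408 212] [ 0.6433 -0.1801  0.    ]
rest [358 216] [ 0.6342 -0.0297  0.    ]
rest [361 249] [ 0.5343 -0.0355  0.    ]
rest [412 245] [ 0.5431 -0.1872  0.    ]
[[358.5, 216.39999389648438], [407.3999938964844, 211.0], [411.20001220703125, 244.60000610351562], [362.20001220703125, 250.10000610351562]] [[0.633, -0.0312], [0.6466, -0.1786], [0.5442, -0.1849], [0.5309, -0.039]]
```

View pics/crop.png

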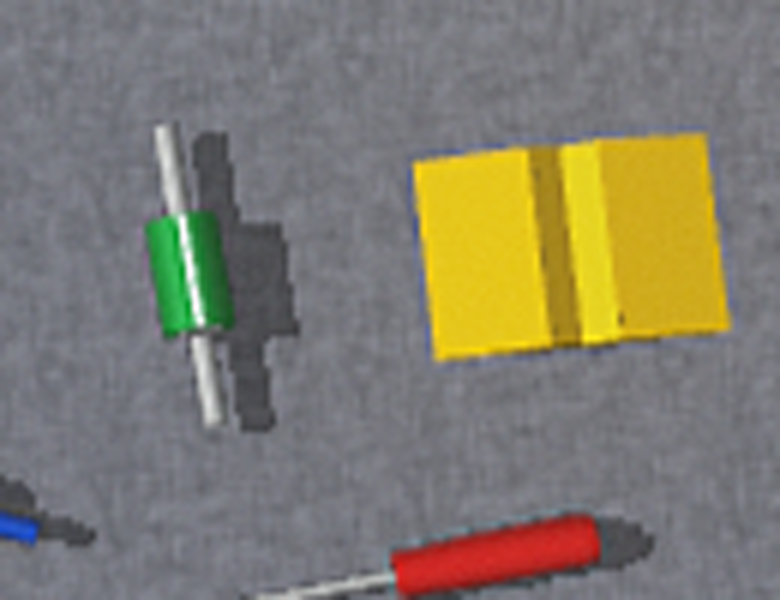

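Run:
```python
from h import *
m=imaging.camera_model("top"); f=lambda p,z:ray(m,290+p[0]/6-.4,190+p[1]/6-.4,z)[:2]
a,b=f((166,125),.018),f((215,427),.018); print('ends',a,b,np.linalg.norm(a-b),'mid',(a+b)/2,'dir',(d:=(a-b)/np.linalg.norm(a-b)),'ang from +x',np.degrees(np.arctan2(d[1],d[0])))
s=np.mean([f(p,.018) for p in[(147,222),(217,212),(233,325),(165,335)]],0);print('sleeve',s)
c=[f(p,0) for p in[(413,162),(707,133),(731,330),(434,360)]];C=np.mean(c,0)
print('rest',C,[np.linalg.norm(c[i]-c[i-1]) for i in range(4)])
g=(c[0]-c[3]+c[1]-c[2]);print('groove ang',np.degrees(np.arctan2(g[1],g[0])))
x=(c[0]-c[1]+c[3]-c[2]);print('lane ang-90',np.degrees(np.arctan2(x[1],x[0]))-90)
p,q=f((561,147),.003),f((582,346),.003);print('bottom',(p+q)/2,np.linalg.norm(p-q),np.degrees(np.arctan2(*(p-q)[::-1])))
# triangulate sleeve height from two views: colour-mask centroid
ms=imaging.camera_model("scene")
def r(m,u,v):
    T=np.array(m["T"]);return T[:3,3],T[:3,:3]@np.array([(u-m["cx"])/m["fx"],(v-m["cy"])/m["fy"],1])
(o1,d1),(o2,d2)=r(m,321.6,235.6),r(ms,311,244)
t=np.linalg.lstsq(np.c_[d1,-d2],o2-o1,rcond=None)[0];print(o1+t[0]*d1,o2+t[1]*d2)
mw=imaging.camera_model("wrist");st=bot.read_state();print(np.round(st['tcp_rot'].T@(np.array(mw["T"])[:3,3]-st['position']),3),np.round(st['tcp_rot'].T@np.array(mw["T"])[:3,:3],2).tolist(),mw['fx'])
```

```text
ends [0.64998332 0.09195784] [0.49927739 0.07095372] 0.15216258293726015 mid [0.57463036 0.08145578] dir [0.99042703 0.13803733] ang from +x 7.934291138965396
sleeve [0.57535569 0.08135331]
rest [ 0.58828809 -0.10829482] [np.float64(0.1001925425400552), np.float64(0.14794171550442467), np.float64(0.09996827156829767), np.float64(0.14793581906754177)]
groove ang 4.113999033879432
lane ang-90 4.590645855349223
bottom [ 0.58765237 -0.10800602] 0.10057394019280755 3.6422714177827804
[0.57397584 0.0806357  0.01822346] [0.57509994 0.08264949 0.01840169]
[ 0.081 -0.001 -0.183] [[-0.0, -0.96, -0.29], [1.0, -0.0, -0.0], [0.0, -0.29, 0.96]] 331.16416835862924
```

Emit:
drive_tool --deltas "87 20 40 0 0.1; 87 40 85 0 0.22; 87 60 130 0 0.34; 87 80 172 0 0.46; 87 100 215 0 0.58; 87 120 258 0 0.7; 87 140 300 0 0.82; 87 160 343 0 0.94; 87 180 386 0 1.06; 87 200 429 0 1.18; 87 220 472 0 1.28; 87 240 510 0 1.311"

```text
time_s: 1.3
position: [0.4822, -0.0638, 0.2017]
tcp_rot: [[-0.141, 0.99, -0.001], [0.99, 0.141, 0.0], [0.001, -0.001, -1.0]]
force: [1.3, -1.0, -0.9]
opening: 0.992
grasp_force: 0.0
```

Emit:
drive_tool --deltas "87 18 40 0 0; 87 36 80 0 0; 87 54 120 0 0; 87 71 160 -20 0; 87 87 192 -40 0; 87 87 192 -60 0; 87 87 192 -60 0"

```text
time_s: 2.0
position: [0.5665, 0.1269, 0.1387]
tcp_rot: [[-0.14, 0.99, -0.007], [0.99, 0.14, -0.0], [0.001, -0.007, -1.0]]
force: [-0.6, -0.2, -0.1]
opening: 0.997
grasp_force: 0.0
```

Run:
```python
from h import *
s=bot.read_state();m=imaging.camera_model("wrist")
snap("wrist","w1.png");print(s['time_s'],s['position'],s['tcp_rot'][:,1],s['joint_positions'],s['force'])
print(np.round(m["T"],3).tolist(),m["fx"],m["cx"],m["cy"])
for p in[(.65,.092,.018),(.499,.071,.018),(.588,-.108,.003)]:print(proj(m,p))
```

```text
2.0 [0.566475   0.12689496 0.13873147] [ 0.99014574  0.13984173 -0.00746371] [ 1.60908012e+00  3.15462940e+01  9.17757517e+01 -1.29171235e-02
  5.71070825e+01 -6.42263871e+00] [-0.6322771  -0.22961094 -0.09578607]
[[0.99, 0.135, 0.033, 0.556], [0.139, -0.946, -0.292, 0.208], [-0.008, 0.294, -0.956, 0.322], [0.0, 0.0, 0.0, 1.0]] 331.16416835862924 317.214285346298 235.362613840117
(np.float64(397.4882491570297), np.float64(268.63856218805296))
(np.float64(243.61159510939672), np.float64(267.9488231101703))
(np.float64(309.14448208647957), np.float64(409.49030187471226))
```

View pics/w1.png

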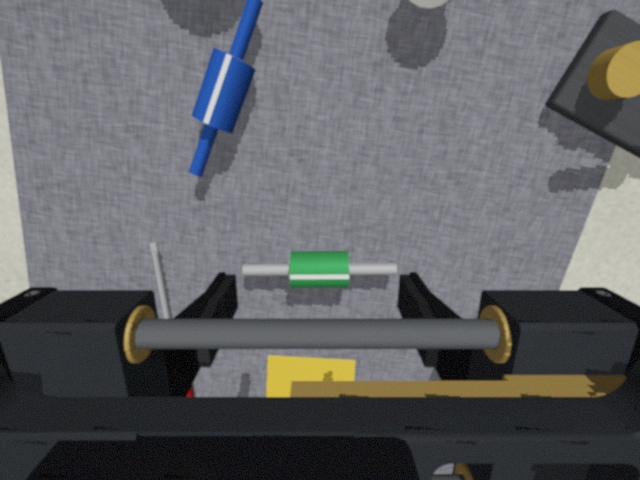

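The roller's shaft ends appear at (243,269) and (397,269), within 1 px of my prediction, and its pose is confirmed. The fingers straddle the sleeve, so I'm lowering behind it.

Emit:
drive_tool --deltas "87 2 0 -40 0; 87 2 0 -80 0; 87 2 0 -110 0; 87 2 0 -128 0; 87 2 0 -130 0; 87 2 0 -130 0"

```text
time_s: 2.65
position: [0.5718, 0.1251, 0.0128]
tcp_rot: [[-0.136, 0.991, 0.001], [0.991, 0.136, 0.0], [-0.0, 0.001, -1.0]]
force: [0.5, 0.4, 0.8]
opening: 1.002
grasp_force: 0.0
```

Emit:
drive_tool --deltas "87 1 -10 0 0; 87 3 -20 0 0; 87 3 -25 0 0; 87 4 -28 0 0; 87 4 -31 0 0; 87 5 -34 0 0; 87 5 -37 0 0; 87 6 -40 0 -0.01; 87 6 -43 0 -0.015; 87 6 -46 0 -0.02; 87 7 -49 0 -0.025; 87 7 -52 0 -0.03"

```text
time_s: 3.85
position: [0.5784, 0.0736, 0.012]
tcp_rot: [[-0.107, 0.994, 0.0], [0.994, 0.107, -0.0], [-0.0, 0.0, -1.0]]
force: [0.2, 0.4, 0.1]
opening: 0.997
grasp_force: 0.0
```

Run:
```python
from h import *
s=bot.read_state();m=imaging.camera_model("wrist")
w=snap("wrist","w2.png");t=snap("top","t2.png");print(s['time_s'],s['position'],s['force'],bot.read_state()['qvel'].max())
cv2.imwrite('pics/v2.png',np.hstack([cv2.resize(w[120:480,160:480,::-1],None,fx=1.2,fy=1.2),cv2.resize(t[190:290,290:390,::-1],(384,432))]))
```

```text
3.85 [0.57837316 0.07358631 0.01196979] [0.22718007 0.40613191 0.06261291] 0.29506279724980955
```

View pics/v2.png

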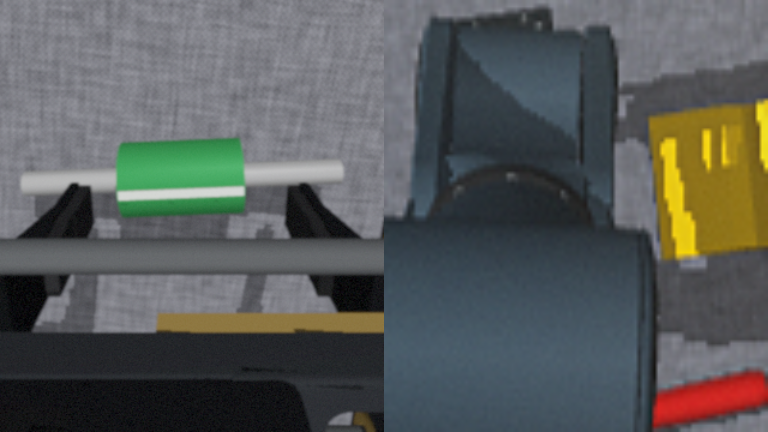

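The wrist crop shows the roller's sleeve centre at (180,178) with the finger tips at the shafts. In the top view the arm hides the roller. I'll compute the numbers.

Run:
```python
from h import *
m=imaging.camera_model("wrist");s=bot.read_state();f=lambda x,y:ray(m,160+x/1.2,120+y/1.2,.018)[:2]
a,b=f(343,170),f(22,183);print(s['position'],'ends',a,b,np.linalg.norm(a-b),(a+b)/2,np.degrees(np.arctan2(*(a-b)[::-1])))
print('tip px',[((u-160)*1.2,(v-120)*1.2) for u,v in [proj(m,s['position']+s['tcp_rot']@np.array(o)) for o in[(0,.0435,0),(0,-.0435,0),(.0095,.0435,0),(.0095,-.0435,0),(-.0095,.0435,0)]]])
```

```text
[0.57822281 0.07342542 0.01194309] ends [0.64986031 0.09234695] [0.49705726 0.06916617] 0.15455135008242205 [0.57345878 0.08075656] 8.626205163130354
tip px [(np.float64(276.6098249689157), np.float64(186.26543572602412)), (np.float64(103.03894284944963), np.float64(186.33732244687198)), (np.float64(277.84732089510675), np.float64(168.5707651799121)), (np.float64(101.806139782126), np.float64(168.65054371600493)), (np.float64(275.40658522600654), np.float64(203.47028496080227))]
```

Run:
```python
from h import *
w=cv2.imread('pics/w2.png');cv2.imwrite('pics/z2.png',cv2.convertScaleAbs(cv2.resize(w[220:360,165:465],(795,371),interpolation=cv2.INTER_CUBIC),alpha=1.8,beta=25))
```

```text
(no output)
```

View pics/z2.png

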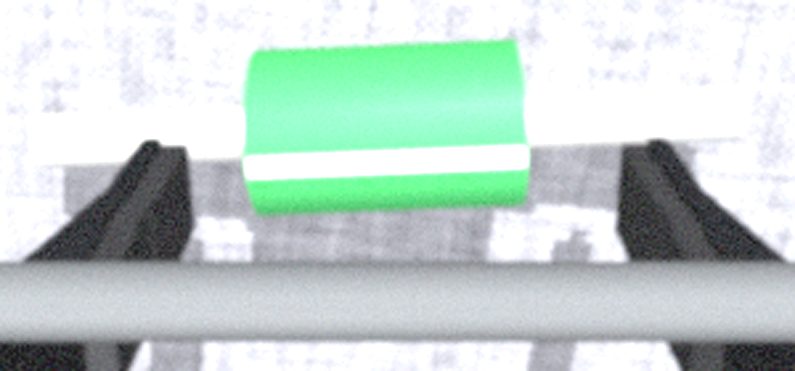

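The roller hasn't moved. The open fingertips must sit higher than the TCP (they swing up as they open), so they passed over the shafts. I'll back off and go in lower.

Emit:
drive_tool --deltas "87 0 0 4 0; 87 -2 16 4 0.01; 87 -5 36 4 0.03; 87 -7 50 4 0.03; 87 -7 52 -6 0.03; 87 -7 52 -9 0.03; 87 -7 52 -12 0.03; 87 -7 52 -12 0.03"

```text
time_s: 4.75
position: [0.5708, 0.1253, -0.0008]
tcp_rot: [[-0.137, 0.991, -0.001], [0.991, 0.137, -0.0], [0.0, -0.001, -1.0]]
force: [-0.2, 0.2, -0.2]
opening: 1.0
grasp_force: 0.0
```

Run:
```python
from h import *
s=bot.read_state();m=imaging.camera_model("wrist")
w=snap("wrist","w3.png");print(s['time_s'],s['position'],s['force'])
g=big(green(w));c=np.argwhere(g).mean(0)[::-1];print(c,ray(m,*c,.018))
# where tip corners would lie for several tip heights above TCP
for k in(0,.006,.012,.018,.024):
    print(k,[np.round((np.array(proj(m,s['position']+s['tcp_rot']@np.array(o)))-[150,200])*2.3) for o in[(.0095,-.0435,-k),(.0095,.0435,-k),(-.0095,-.0435,-k)]])
cv2.imwrite('pics/z3.png',cv2.convertScaleAbs(cv2.resize(w[200:360,150:490],(782,368),interpolation=cv2.INTER_CUBIC),alpha=1.5,beta=20))
```

```text
4.75 [ 0.57082288  0.12527117 -0.00081935] [-0.15138275  0.15045682 -0.16328962]
[310.80378842 362.2108649 ] [0.57297575 0.07785565 0.018     ]
0 [array([218., 139.]), array([556., 139.]), array([223., 206.])]
0.006 [array([213., 148.]), array([561., 148.]), array([218., 217.])]
0.012 [array([208., 157.]), array([566., 157.]), array([213., 228.])]
0.018 [array([202., 167.]), array([572., 167.]), array([208., 240.])]
0.024 [array([196., 178.]), array([578., 178.]), array([202., 252.])]
```

View pics/z3.png

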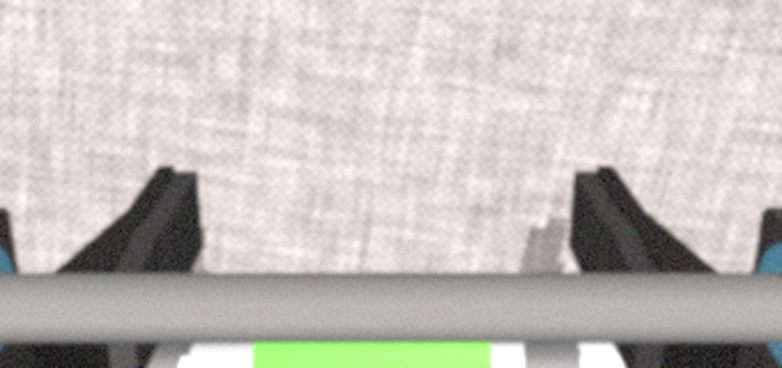

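The tip corners at (196,172) and (575,172) show that, fully open, the fingertips sit about 20 mm above the TCP. That explains the pass-over. I'm lowering TCP to z ≈ −8 mm, which puts the tips about 12 mm above the bench, and then pushing.

Emit:
drive_tool --deltas "87 0 0 -4 0; 87 0 0 -8 0; 87 2 -12 -8 0; 87 3 -22 -8 0; 87 4 -26 -8 0; 87 4 -29 -8 0; 87 5 -32 -8 0; 87 5 -35 -8 0; 87 6 -38 -8 0; 87 6 -41 -8 0; 87 6 -44 -8 0; 87 6 -44 -8 0"

```text
time_s: 6.0
position: [0.5771, 0.0815, -0.0081]
tcp_rot: [[-0.137, 0.991, -0.0], [0.991, 0.137, -0.0], [-0.0, -0.0, -1.0]]
force: [0.3, -0.9, 0.9]
opening: 1.0
grasp_force: 0.0
```

```bash
cat >> h.py <<'E'
def look(f,z=.018):
    s=bot.read_state();m=imaging.camera_model("wrist");w=snap("wrist",f)
    g=big(green(w)); q=cv2.minAreaRect(np.argwhere(g)[:,::-1].astype(np.float32))
    # light shafts on each side of the sleeve: row centre of bright pixels
    h=cv2.cvtColor(w,cv2.COLOR_RGB2HSV).astype(int); r=np.argwhere(g); v0,v1=r[:,0].min(),r[:,0].max();u0,u1=r[:,1].min(),r[:,1].max()
    L,R=[],[]
    for u in list(range(u0-14,u0-3))+list(range(u1+4,u1+15)):
        col=np.where((h[v0-8:v1+8,u,2]>150)&(h[v0-8:v1+8,u,1]<50))[0]
        if len(col): (L if u<u0 else R).append((u,v0-8+col.mean()))
    print('t',s['time_s'],'tcp',s['position'].round(4),'F',s['force'].round(1),'box',u0,u1,v0,v1)
    if L and R:
        a,b=[ray(m,*np.mean(x,0),z) for x in(L,R)];d=b-a;print('shaft L,R',a[:2].round(4),b[:2].round(4),'ang',np.degrees(np.arctan2(d[1],d[0])).round(2))
    e0,e1=ray(m,u0,(v0+v1)/2,z),ray(m,u1,(v0+v1)/2,z);print('sleeve mid (approx)',((e0+e1)/2).round(4))
E
python3 -c "
from h import *
look('w4.png')"
```

```text
t 6.0 tcp [ 0.5771  0.0815 -0.0081] F [ 0.3 -0.9  0.9] box 255 366 295 318
sleeve mid (approx) [0.5739 0.0746 0.018 ]
```

```bash
cat >> h.py <<'E'
def back(f,z=.018,live=True):
    "roller axis position/angle from the sleeve's upper (+y) silhouette: tangent plane 18 mm from axis"
    s=bot.read_state();m=imaging.camera_model("wrist");w=snap("wrist",f);g=big(green(w))
    us=np.where(g.any(0))[0];n=len(us);us=us[n//8:n-n//8];vs=np.array([np.argmax(g[:,u]) for u in us])-.5
    k=np.polyfit(us,vs,1);T=np.array(m["T"]);o=T[:3,3]
    d=lambda u:T[:3,:3]@np.array([(u-m["cx"])/m["fx"],(np.polyval(k,u)-m["cy"])/m["fy"],1])
    d0,d1=d(us[0]),d(us[-1]);nn=np.cross(d0,d1);nn/=np.linalg.norm(nn)
    if nn[1]>0: nn=-nn          # towards -y
    ax=lambda q:o+q*((z-(o+.018*nn)[2])/q[2])+.018*nn
    gu=np.where(g.any(0))[0];a,b=ax(d(gu[0])),ax(d(gu[-1]));e=b-a
    print('t',round(s['time_s'],2),'tcp',s['position'].round(4),'F',s['force'].round(1),'axis mid',((a+b)/2).round(4),'len',np.linalg.norm(e).round(3),'ang',np.degrees(np.arctan2(e[1],e[0])).round(1))
    mid=(a+b)/2-np.array([.588,-.108,0]);c,sn=np.cos(np.radians(4.2)),np.sin(np.radians(4.2))
    print('rest frame: lateral %.4f dist %.4f'%(mid[0]*c+mid[1]*sn,-mid[0]*sn+mid[1]*c))
E
python3 -c "
from h import *
back('w5.png')"
```

```text
t 6.05 tcp [ 0.5771  0.0817 -0.0081] F [-0.2 -0.8 -0.9] axis mid [0.5762 0.0608 0.018 ] len 0.061 ang 8.9
rest frame: lateral 0.0006 dist 0.1692
```

Emit:
drive_tool --deltas "87 0 -3 0 0; 87 1 -7 0 -0.005; 87 1 -11 0 -0.012; 87 2 -16 0 -0.02; 87 2 -21 0 -0.028; 87 3 -26 0 -0.036; 87 3 -31 0 -0.044; 87 4 -35 0 -0.052; 87 4 -39 0 -0.06; 87 4 -43 0 -0.065; 87 5 -46 0 -0.065; 87 5 -48 0 -0.065"

```text
time_s: 7.3
position: [0.5823, 0.0335, -0.008]
tcp_rot: [[-0.073, 0.997, 0.0], [0.997, 0.073, -0.0], [-0.0, 0.0, -1.0]]
force: [-0.6, -0.1, 0.5]
opening: 0.994
grasp_force: 0.0
```

```bash
python3 -c "
from h import *
back('w6.png');back('w6b.png')"
```

```text
t 7.3 tcp [ 0.5823  0.0335 -0.008 ] F [-0.6 -0.1  0.5] axis mid [0.5827 0.0121 0.018 ] len 0.061 ang 7.8
rest frame: lateral 0.0035 dist 0.1202
t 7.35 tcp [ 0.5823  0.0333 -0.008 ] F [ 0.2 -0.7 -0.6] axis mid [0.5829 0.0119 0.018 ] len 0.061 ang 7.7
rest frame: lateral 0.0037 dist 0.1199
```

Emit:
drive_tool --deltas "87 0 -3 0 -0.01; 87 1 -6 0 -0.02; 87 1 -9 0 -0.03; 87 1 -12 0 -0.035; 87 1 -15 0 -0.035; 87 1 -18 0 -0.035; 87 2 -21 0 -0.035; 87 2 -24 0 -0.035; 87 2 -24 0 -0.035"

```text
time_s: 8.3
position: [0.5843, 0.0093, -0.008]
tcp_rot: [[-0.037, 0.999, 0.0], [0.999, 0.037, -0.0], [-0.0, 0.0, -1.0]]
force: [0.1, -0.0, -0.4]
opening: 1.001
grasp_force: 0.0
```

```bash
python3 -c "
from h import *
back('w7.png');w=cv2.imread('pics/w7.png')
cv2.imwrite('pics/z7.png',cv2.convertScaleAbs(cv2.resize(w[220:340,150:490],(782,276),interpolation=cv2.INTER_CUBIC),alpha=1.1,beta=0))"
```

```text
t 8.3 tcp [ 0.5843  0.0093 -0.008 ] F [ 0.1 -0.  -0.4] axis mid [ 0.5876 -0.0454  0.018 ] len 0.067 ang 2.1
rest frame: lateral 0.0042 dist 0.0624
```

View pics/z7.png

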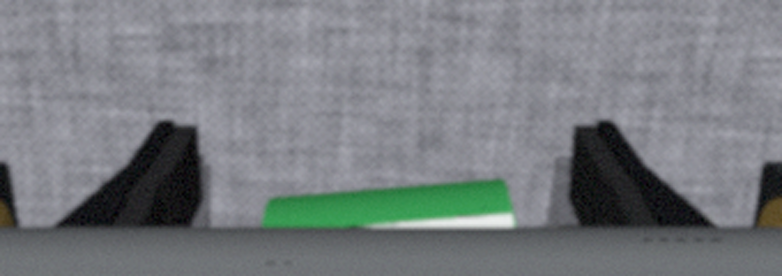

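The crop shows the sleeve's +y edge running from (268,200) to (505,182), tilted relative to the tool. The mask appears to have missed it, so I'll compute from these points.

Run:
```python
from h import *
m=imaging.camera_model("wrist");T=np.array(m["T"]);o=T[:3,3]
w=cv2.imread('pics/w7.png')[:,:,::-1].copy();g=big(green(w));r=np.argwhere(g);print(r.min(0),r.max(0),g.sum())
for u in(275,300,320,340,360):print(u,np.where(green(w)[:,u])[0][[0,-1]],end=';')
d=lambda u,v:T[:3,:3]@np.array([(u-m["cx"])/m["fx"],(v-m["cy"])/m["fy"],1])
d0,d1=d(266.5,307),d(369.6,299.1);nn=np.cross(d0,d1);nn/=np.linalg.norm(nn);nn*=-np.sign(nn[1])
ax=lambda q:o+q*((.018-(o+.018*nn)[2])/q[2])+.018*nn
a,b=ax(d0),ax(d1);print((a+b)/2,np.linalg.norm(b-a),np.degrees(np.arctan2(*(b-a)[1::-1])))
for n in ("w5","w6"):
    g=green(cv2.imread(f'pics/{n}.png')[:,:,::-1].copy());print(n,[np.argmax(g[:,u]) for u in(275,300,320,340,360)])
```

```text
[349 264] [373 377] 2286
275 [306 372];300 [304 370];320 [303 369];340 [301 367];360 [299 366];[ 0.58619802 -0.01527232  0.018     ] 0.05787007782156821 7.024331035232244
w5 [np.int64(297), np.int64(297), np.int64(296), np.int64(296), np.int64(297)]
w6 [np.int64(300), np.int64(299), np.int64(297), np.int64(296), np.int64(295)]
```

```bash
sed -i 's/w=snap("wrist",f);g=big(green(w))$/w=snap("wrist",f);g=green(w)\&(np.arange(480)[:,None]<322);g=big(g)/' h.py; grep -c '<322' h.py
```

```text
1
```

Emit:
drive_tool --deltas "87 0 -3 0 0; 87 0 -6 0 0; 87 0 -8 0 0; 87 0 -10 0 0; 87 1 -12 0 0; 87 1 -14 0 0; 87 1 -16 0 0; 87 1 -18 0 0"

```text
time_s: 9.15
position: [0.5852, -0.0083, -0.008]
tcp_rot: [[-0.038, 0.999, 0.0], [0.999, 0.038, 0.0], [0.0, 0.0, -1.0]]
force: [0.2, -0.1, -0.0]
opening: 0.998
grasp_force: 0.2
```

```bash
python3 -c "
from h import *
back('w8.png');back('w8b.png')"
```

```text
t 9.15 tcp [ 0.5852 -0.0083 -0.008 ] F [ 0.2 -0.1 -0. ] axis mid [ 0.5887 -0.0298  0.018 ] len 0.061 ang 7.1
rest frame: lateral 0.0064 dist 0.0780
t 9.2 tcp [ 0.5853 -0.0086 -0.008 ] F [ 0.1 -1.1  0.3] axis mid [ 0.5891 -0.0303  0.018 ] len 0.061 ang 7.3
rest frame: lateral 0.0068 dist 0.0774
```

Emit:
drive_tool --deltas "87 0 -3 0 0; 87 1 -6 1 0; 87 1 -9 1 0; 87 1 -12 2 0; 87 2 -15 3 0; 87 2 -18 3 0; 87 2 -21 4 0; 87 2 -24 5 0; 87 3 -27 5 0; 87 3 -30 6 0; 87 3 -30 6 0"

```text
time_s: 10.35
position: [0.5884, -0.0388, -0.002]
tcp_rot: [[-0.038, 0.999, 0.0], [0.999, 0.038, -0.0], [-0.0, 0.0, -1.0]]
force: [-0.7, 0.4, -0.1]
opening: 1.005
grasp_force: 0.1
```

```bash
python3 -c "
from h import *
back('w9.png',.024);back('w9b.png',.024)
w=cv2.imread('pics/w9.png');cv2.imwrite('pics/z9.png',cv2.resize(w[220:480,150:490],(782,598)))"
```

```text
t 10.35 tcp [ 0.5884 -0.0388 -0.002 ] F [-0.7  0.4 -0.1] axis mid [ 0.5889 -0.0564  0.024 ] len 0.061 ang 1.1
rest frame: lateral 0.0046 dist 0.0514
t 10.4 tcp [ 0.5883 -0.0386 -0.0021] F [-0.3 -0.1  0.7] axis mid [ 0.5891 -0.0561  0.024 ] len 0.061 ang 1.1
rest frame: lateral 0.0049 dist 0.0517
```

View pics/z9.png

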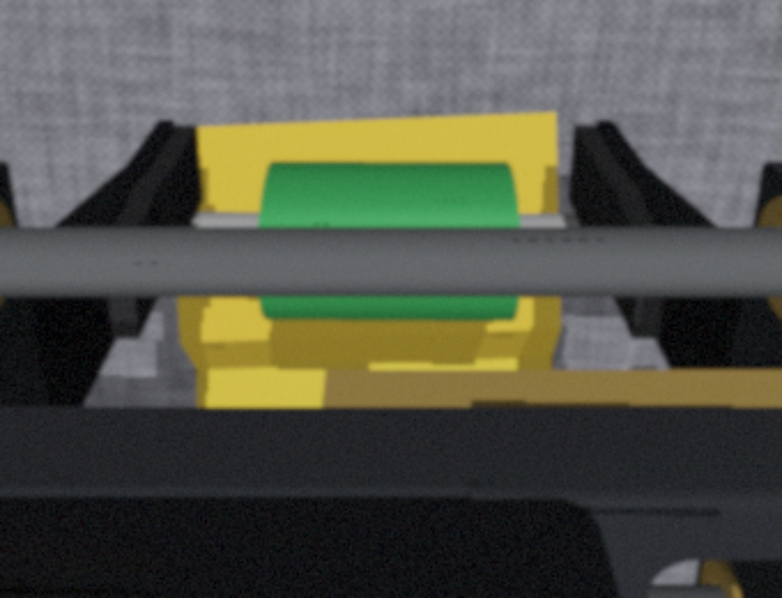

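The roller is on the ramp, lying square against both fingers. The sleeve spans (262–518) within the rest's (200–555). Pushing on up, turning the tool to match the groove.

Emit:
drive_tool --deltas "87 0 -3 1 0.006; 87 0 -6 1 0.012; 87 1 -9 2 0.02; 87 1 -12 3 0.028; 87 1 -15 3 0.034; 87 1 -18 4 0.037; 87 2 -21 5 0.037; 87 2 -24 5 0.037; 87 2 -26 6 0.037; 87 2 -28 6 0.037; 87 2 -30 6 0.037; 87 2 -30 6 0.037"

```text
time_s: 11.65
position: [0.5902, -0.0685, 0.0039]
tcp_rot: [[-0.075, 0.997, 0.0], [0.997, 0.075, -0.0], [-0.0, 0.0, -1.0]]
force: [-0.3, 0.0, 0.5]
opening: 0.999
grasp_force: 0.2
```

```bash
python3 -c "
from h import *
back('w10.png',.030);back('w10b.png',.030)"
```

```text
t 11.65 tcp [ 0.5902 -0.0685  0.0039] F [-0.3  0.   0.5] axis mid [ 0.591  -0.0863  0.03  ] len 0.061 ang 4.3
rest frame: lateral 0.0046 dist 0.0214
t 11.7 tcp [ 0.5902 -0.0684  0.0039] F [-0.1 -0.2 -0.2] axis mid [ 0.591  -0.0861  0.03  ] len 0.061 ang 4.3
rest frame: lateral 0.0046 dist 0.0216
```

Emit:
drive_tool --deltas "87 0 -2 0 0; 87 0 -3 0 0; 87 0 -4 0 0; 87 0 -5 0 0; 87 0 -6 0 0; 87 0 -7 0 0; 87 0 -8 0 0; 87 0 -8 0 0; 87 0 -8 0 0; 87 0 -8 0 0"

```text
time_s: 12.75
position: [0.5901, -0.0762, 0.0039]
tcp_rot: [[-0.075, 0.997, -0.0], [0.997, 0.075, 0.0], [0.0, -0.0, -1.0]]
force: [1.1, 0.1, -0.6]
opening: 0.997
grasp_force: 0.0
```

```bash
python3 -c "
from h import *
back('w11.png',.024);back('w11b.png',.024)"
```

```text
t 12.75 tcp [ 0.5901 -0.0762  0.0039] F [ 1.1  0.1 -0.6] axis mid [ 0.5934 -0.1109  0.024 ] len 0.059 ang 5.0
rest frame: lateral 0.0051 dist -0.0033
t 12.8 tcp [ 0.5901 -0.0761  0.0039] F [-0.1 -0.2  0.1] axis mid [ 0.5934 -0.1109  0.024 ] len 0.059 ang 5.1
rest frame: lateral 0.0052 dist -0.0033
```

It has rolled into the groove and lies still. Backing off and raising the hand clear.

Emit:
drive_tool --deltas "87 0 6 0 0; 87 -2 20 6 0; 87 -3 35 25 0; 87 -3 45 60 0; 87 -3 60 100 0; 87 -3 90 140 0; 87 -3 130 170 0; 87 -20 180 180 0; 87 -40 230 180 0; 87 -60 270 180 0; 87 -60 270 180 0"

```text
time_s: 13.95
position: [0.5252, 0.1997, 0.1844]
tcp_rot: [[-0.082, 0.997, -0.003], [0.997, 0.082, 0.002], [0.002, -0.003, -1.0]]
force: [-0.0, 0.1, 0.0]
opening: 0.998
grasp_force: 0.0
```

```bash
python3 -c "
from h import *
t=snap('top','t9.png');s=snap('scene','s9.png');st=bot.read_state();print(st['time_s'],st['position'],st['force'])
cv2.imwrite('pics/v9.png',np.hstack([cv2.resize(t[180:280,340:440,::-1],(400,400),interpolation=2),cv2.resize(s[230:310,190:270,::-1],(400,400),interpolation=2)]))"
```

```text
14.05 [0.52869045 0.19583072 0.1843657 ] [ 0.8846238  -0.31521196  0.17243693]
```

View pics/v9.png

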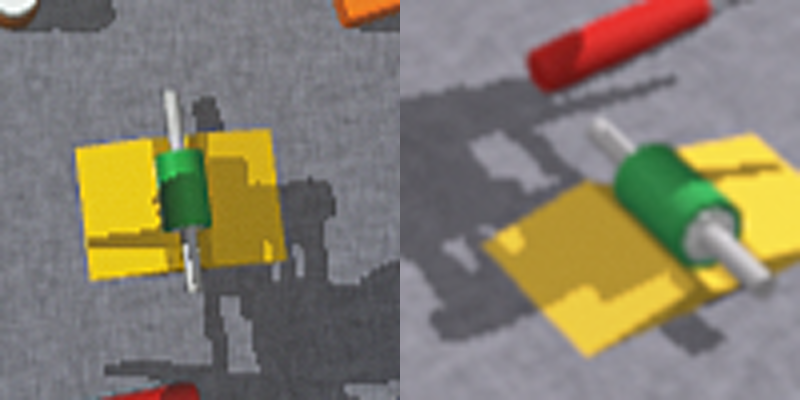

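The roller lies in the groove, parallel to it. Its sleeve (top crop rows 152–230) is within the rest's ends (about 140–270). The hand is clear.

Emit:
drive_tool --deltas "87 0 0 0 0; 87 0 0 0 0; 87 0 0 0 0; 87 0 0 0 0; 87 0 0 0 0"

```text
time_s: 14.55
position: [0.5305, 0.1931, 0.1838]
tcp_rot: [[-0.074, 0.997, -0.0], [0.997, 0.074, -0.0], [-0.0, -0.0, -1.0]]
force: [-0.2, 0.7, 0.3]
opening: 0.997
grasp_force: 0.0
```

```bash
python3 -c "
from h import *
print(bot.hand_in())"
```

```text
the job is handed in; nothing more can be done
None
```

The green roller was rolled up the ramp and lies in the yellow rest's groove, its sleeve about 5 mm off centre and within the groove's ends; the hand is clear, and the job was handed in at about 14.6 s.

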